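# Find the hidden catch of the knife box

### The arm

A 6-joint arm with a two-finger parallel gripper is mounted at the origin on the work surface. World frame = base frame: x ahead of the robot, y to its left, z up, the work surface at z = 0. Lengths are in m, angles in rad, forces in N, time in s.
With the tool pointing down it reaches from about 0.3 to 1 m from the base axis. Payload 5.1 kg.
Tool frame: the origin (TCP) lies at the very end of the fingers, on their centre line; the grasp point (between the pads) lies 19 mm behind it; z points along the fingers, y is the line along which they close (so a half turn about z gives the same grasp; the last joint's range is limited). The gripper opens to 95 mm and grips with 3 to 60 N. Pads are 20 mm wide; open, the fingers measure 119 mm over their backs; the gripper's body (75 mm by 180 mm) begins 59 mm behind the grasp point.
Start: joints at [1.166, 0.124, 1.65, -0, 1.367, -0.083], TCP at [0.206, 0.617, 0.215] pointing down, gripper open.
Joint ranges: [-2.61, 2.61], [-1.02, 2.33], [0.03, 2.71], [-1.35, 4.49], [0.32, 2.68], [-2.91, 2.91]. Speed limits (rad/s): [2.57, 2.57, 3.14, 3.14, 3.14, 3.14].

### API

Orientations are given as a rotation vector (axis times angle).
In Python, from workcell import readout, viewer, r gives the robot as it stands.
- The arm moves only by the shell command python3 -m creep 'ROWS' [FORCE]. ROWS is JSON, a list of rows, each a list of 7 numbers: the shift along the tool's x, y, z in cm, then the turn, a rotation vector about the tool's x, y, z in degrees, then the closure, from -1 (fully open) to 1 (shut), so that 0 is half open. In form: [[tx, ty, tz, ax, ay, az, claw], ...]. A call has 1 to 10 rows; each row is the pose to reach, as a shift and turn from the pose commanded when the call began, along the tool's axes at that moment; what a row does not reach only later rows make up. A row lasts 1/8 s, in which the tool goes at most 62.5 mm and 10.7 degrees, less where a joint would pass 70% of its speed; a pose out of reach is approached as far as the arm can. A call with a gripper value outside its range is refused whole. The fingers move at their own pace and stop on an object; FORCE is the grip in N (left out, the last holds). Time passes only in rows, so rows that repeat a pose let the fingers close. It gives the time, the measured TCP pose, the force, the opening and the grip force at its end, in the units of the state.
- readout.read_state(): the state, without advancing time (a new reading comes with each control period).
- viewer.grab_frame(name): name is "scene" or "side" or "wrist"; returns (picture, depth): 400x640x3 uint8, blue, green, red; 400x640 float32, m along the optical axis (not along the pixel's ray), 0 where there is no reading.
- viewer.calibration(name): a dict with "fx", "fy", "cx", "cy" (pixels), "k1" (the pictures are not rectified: a ray, as slopes to the right and down, at radius r is drawn at 1 + k1 r^2 times it, then the intrinsics apply), "rvec" (rotation vector, rad) and "tvec" (3), from world to camera coordinates, as OpenCV has them. Camera axes: x right, y down, z forward; pixel columns grow to the right and rows downward; lengths in m; the calibration is good to about 2 mm. A picture is of the moment at which its call begins: read the wrist's pose just before it. calibration takes no time and is no camera call; for the wrist camera it gives the pose at the moment of the call.
- r.job_done(): hands the job in; it is judged then, once.
The state is a dict: "clock": time; "q": joint angles; "qd": joint speeds; "effort": joint torques, N m; "tcp_pos": TCP position; "ee_rot": TCP orientation; "wrist_force": force on the tool from outside, world axes, zero at the start; "moment": the same for the moment, N m; "grip_width": finger opening in m; "grip_force": force on a finger pad.
Only numpy, scipy, OpenCV 4.12 (cv2) and the standard library are available. Lean on these libraries where they do the work, as an engineer would, in place of code of your own. Each camera call takes 0.05 s, during which the arm holds its last target. There are 200 camera calls.

### The job

The child-safe knife box on the kitchen table has four identical flush pads in its flat lid, and only one of them hides the catch. Feel across the pads with the fingertips until you find the one that gives, and push it fully home so that the hatch rises and stays up, then take the hand away. Press gently rather than leaning hard on the box, do not touch or pry the hatch itself, and do not move or lift the things around the box.

Things in the scene. Friction and masses are not known exactly. Their poses are not given: they have to be found in the camera images.
- box: Knife box fixed to the table, 230 x 310 x 80 mm (x, y, z), wooden sides and a flat white lid whose face is 80 mm above the table. Origin: centre of its underside, z up; -x is the side nearest the robot at yaw 0, y along the row of pads. The front part of the lid holds the row of four pads; the part behind them (+x) is the hatch.
- pad_1 (a point): Centre of the upper face of pad 1, unpressed; axes as the box. Pads 1 to 4 stand in a row along the box's +y, 64 mm apart, 60 mm to the front (-x) of its centre. Each is a flat white plate 53 x 49 mm (x, y) in a well of 56 x 52 mm, face 2 mm below the lid's face.
- pad_2 (a point): As pad_1, the second pad. One of the four, a different one each time and not to be told by eye, is the catch: it goes straight down 8 mm to its stop under about 5 N, and stays in. The other three are rigid blanks. This point does not move with the pad.
- pad_3 (a point): As pad_1, the third pad: centre of its upper face, unpressed.
- pad_4 (a point): As pad_1, the fourth pad: centre of its upper face, unpressed.
- hatch (a joint): Opening angle of the hatch: 0 shut, flush with the lid; 0.40 rad fully up. It hinges on its far (+x) edge and is linked to the catch: 0.05 rad for every mm that the catch pad goes down, and it stays where the pad is left.
- hatch_edge (a point): The hatch, a white plate 102 x 256 x 6 mm (x, y, z). This point is the middle of its front edge, on its upper face; the hinge line lies 102 mm behind it (+x). The front edge, 26 mm behind the wells, rises about 40 mm when the hatch is up. Not to be touched.
- mug: Blue mug, 80 mm across and 92 mm tall, loose, close to the left or right side of the box. Origin: centre of its underside.
- mill: Dark wooden pepper mill, 54 mm across and 137 mm tall, loose, close to the left or right side of the box. Origin: centre of its underside.
- jar: Jar with a metal lid, 68 mm across and 95 mm tall, loose, close to the left or right side of the box. Origin: centre of its underside.
- spoon: Dark wooden spoon, 220 mm long, lying loose along the front of the box. Origin: its underside, about half-way along.
Not all that is in view belongs to the job. What is shaped like the mug but brown or red is not meant.

How it is judged:
At the end, for the whole second after the job is handed in: The hatch stays up by more than 0.34 rad of its 0.40 rad (the catch pad at least 6.8 mm in) and is at rest; mug, mill and jar are upright and, like the spoon, within 20 mm of where they stood (value of joint hatch above 0.34 rad and velocity of joint hatch below 0.05 rad/s and distance of each of mug, mill, jar, spoon from where it was at the start of the episode below 0.02 m and angle between each of mug, mill, jar's own z axis and vertical below 0.2 rad); the robot touches nothing.
It fails at once if the hatch is touched (more than 1 N) (contact force between any of the arm, the fingers and hatch above 1 N).
It fails at once if the hand leans hard on something (more than 45 N) (contact force between the fingers and anything else above 45 N).
It fails at once if the mug, mill, jar or spoon is moved by more than 20 mm or lifted (distance of any of mug, mill, jar, spoon from where it was at the start of the episode above 0.02 m).
It also fails if it takes over 48 s, if anything falls off the work surface, if the arm or the gripper's body presses on something with over 40 N, if the wrist force passes 120 N, or if a joint passes its speed limit or range.

## Working session

There is one attempt and no reset: what is moved stays moved. The work goes in short steps, Python scripts to look and compute and a shell command to move; the robot and the scene stay as the last step left them, time stands still between calls to the robot, and variables do not carry over. Pictures are saved under pics/ and viewed, at most 10 in all, crops included, and the job is handed in when it is done.

```bash
mkdir -p pics; python3 - <<'E'
from workcell import readout, viewer, r
import cv2,numpy as np
print(readout.read_state())
for n in ("scene","side"):
    p,d=viewer.grab_frame(n); cv2.imwrite(f"pics/{n}0.png",p); np.save(f"pics/{n}0.npy",d); print(n,viewer.calibration(n))
E
```

```text
{'clock': 0.0, 'q': array([ 1.16639259e+00,  1.24512877e-01,  1.65163918e+00, -4.28506699e-05,
        1.36751371e+00, -8.26197462e-02]), 'qd': array([ 0.00077818,  0.00034643,  0.00141969, -0.00025034, -0.00072972,
        0.00063087]), 'effort': array([-1.40460375e-03, -4.17620015e+01, -3.59923518e+01,  7.72783742e-02,
        4.95306705e-02, -2.14569041e-04]), 'tcp_pos': array([0.20536947, 0.61603456, 0.21340261]), 'ee_rot': array([-0.50319192, -3.10056569,  0.00317579]), 'wrist_force': array([-0.59423915, -0.24305976, -0.61582176]), 'moment': array([ 0.02786239, -0.00601787, -0.0274896 ]), 'grip_force': 0.0, 'grip_width': 0.09532109087567693}
scene {'fx': 508.56618677230546, 'fy': 508.56618677230546, 'cx': 325.1806442199566, 'cy': 202.6804673307858, 'k1': -0.0710700055851951, 'rvec': array([ 1.26691307,  2.35520972, -0.89422466]), 'tvec': array([ 0.24347052, -0.30957721,  1.40916373])}
side {'fx': 508.73279007430347, 'fy': 508.73279007430347, 'cx': 323.1462830506764, 'cy': 197.8890488715195, 'k1': -0.10144508198575163, 'rvec': array([ 2.17251152, -0.09065177,  0.03412953]), 'tvec': array([-0.53343881,  0.09677327,  1.21278555])}
```

View pics/scene0.png

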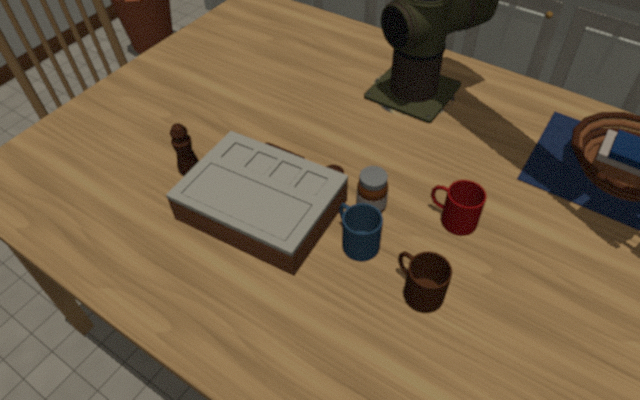

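View pics/side0.png

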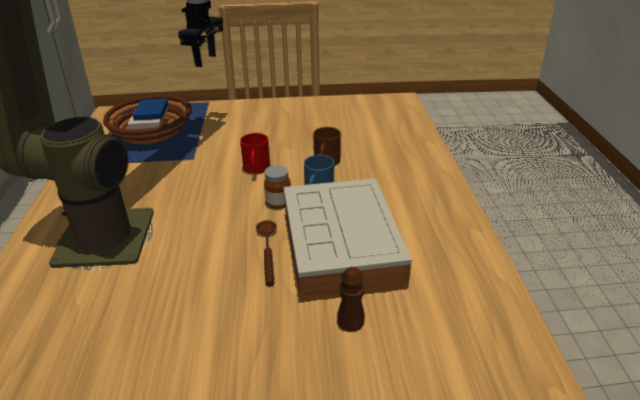

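The scene view shows the lid with corners at about (232,133), (348,180), (292,262) and (172,195). The pad row is on the robot's side at (237,152)–(312,180). The blue mug (361,232) and jar (372,188) stand at one end and the mill (183,150) at the other; the red and brown mugs are distractors. In the side view the spoon lies in front at (267,250).

```bash
cat > h.py <<'E'
import cv2,numpy as np
def cloud(n,d,c):
    R,_=cv2.Rodrigues(c["rvec"]); K=np.array([[c["fx"],0,c["cx"]],[0,c["fy"],c["cy"]],[0,0,1]])
    v,u=np.mgrid[:400,:640]; uv=np.stack([u,v],-1).reshape(-1,1,2).astype(float)
    x=cv2.undistortPoints(uv,K,np.array([c["k1"],0,0,0.])).reshape(400,640,2)
    P=np.dstack([x,np.ones((400,640))])*d[...,None]
    return (P-c["tvec"])@R
E
python3 - <<'E'
from h import *
from workcell import viewer,readout
for n in("scene","side"):
    p=cv2.imread(f"pics/{n}0.png");d=np.load(f"pics/{n}0.npy");W=cloud(n,d,viewer.calibration(n))
    hsv=cv2.cvtColor(p,cv2.COLOR_BGR2HSV)
    m=(hsv[...,1]<60)&(hsv[...,2]>80)&(abs(W[...,2]-.08)<.015)&(d>0)
    k,l,s,_=cv2.connectedComponentsWithStats(m.astype(np.uint8)); i=1+s[1:,4].argmax(); 
    X=W[l==i]; (c,sz,a)=cv2.minAreaRect(X[:,:2].astype(np.float32)*1000)
    print(n,s[i],"c",c,"size",sz,"ang",a,"z",np.median(X[:,2]))
    print(cv2.boxPoints((c,sz,a)))
    # tall objects footprints near box
    for nm,lo,hi in(("tall",.02,.16),):
        M=(W[...,2]>lo)&(W[...,2]<hi)&(d>0)&(l!=i)&(np.hypot(W[...,0]-c[0]/1000,W[...,1]-c[1]/1000)<.33)
        k2,l2,s2,c2=cv2.connectedComponentsWithStats(M.astype(np.uint8))
        for j in range(1,k2):
            if s2[j,4]>60: print(s2[j],W[l2==j].min(0).round(3),W[l2==j].max(0).round(3))
E
```

```text
scene [  167   131   180   123 12008] c (568.962646484375, -83.87286376953125) size (234.97222900390625, 313.761474609375) ang 4.82942008972168 z 0.08071456446346531
[[ 438.68594    62.559814]
 [ 465.10135  -250.08774 ]
 [ 699.2394   -230.30554 ]
 [ 672.824      82.34201 ]]
[170 123  29  49 855] [ 0.543 -0.329  0.02 ] [ 0.591 -0.283  0.139]
[ 167  166  222  105 5754] [ 0.395 -0.23   0.02 ] [0.697 0.194 0.1  ]
side [ 284  180  127   97 9107] c (569.8430786132812, -83.81718444824219) size (229.06256103515625, 315.9520263671875) ang 4.506114959716797 z 0.07983745961951051
[[ 443.2544    64.67231]
 [ 468.07727 -250.30309]
 [ 696.43176 -232.30667]
 [ 671.6089    82.66872]]
[304 154  90  65 941] [ 0.497 -0.09   0.032] [0.686 0.196 0.095]
[ 264  165  147  161 3772] [ 0.392 -0.338  0.02 ] [0.696 0.143 0.138]
```

Both cameras agree on the box: centre (0.569, −0.084), yaw about 4.7°, lid at z = 0.080, size about 230×314. Next I work out the shift to pad 4.

```bash
cat > go.py <<'E'
import sys,numpy as np
from scipy.spatial.transform import Rotation as T
from workcell import readout
s=readout.read_state(); R=T.from_rotvec(s["ee_rot"]); yaw=np.radians(4.67); c=np.array([.5694,-.0838])
B=np.array([[np.cos(yaw),-np.sin(yaw)],[np.sin(yaw),np.cos(yaw)]])
print("t",s["clock"],"tcp",s["tcp_pos"].round(4),"F",s["wrist_force"].round(2),"q6",s["q"][5].round(2),"w",round(s["grip_width"],4))
print("box frame",((s["tcp_pos"][:2]-c)@B).round(4))
D=T.from_matrix(np.array([[-B[0,0],B[0,1],0],[-B[1,0],B[1,1],0],[0,0,-1]]))
print("turn deg",np.degrees((R.inv()*D).as_rotvec()).round(1))
z=float(sys.argv[1])
for i in range(1,5):
    g=np.r_[c+B@np.array([-.06,(i-2.5)*.064]),z]
    print(i,g.round(4),"shift cm",(R.inv().apply(g-s["tcp_pos"])*100).round(2))
E
python3 go.py 0.16
```

```text
t 0.1 tcp [0.2054 0.6161 0.2135] F [-0.11 -0.3  -0.07] q6 -0.08 w 0.0952
box frame [-0.3058  0.7272]
turn deg [ -0.1  -0.  -23.1]
1 [ 0.5174 -0.1844  0.16  ] shift cm [-54.92 -66.06   5.46]
2 [ 0.5122 -0.1206  0.16  ] shift cm [-52.41 -60.17   5.45]
3 [ 0.507  -0.0568  0.16  ] shift cm [-49.89 -54.28   5.44]
4 [0.5018 0.007  0.16  ] shift cm [-47.38 -48.4    5.43]
```

```bash
python3 -m creep '[[-47.4,-48.4,0,0,0,-23,1],[-47.4,-48.4,0,0,0,-23,1],[-47.4,-48.4,0,0,0,-23,1],[-47.4,-48.4,0,0,0,-23,1],[-47.4,-48.4,0,0,0,-23,1],[-47.4,-48.4,0,0,0,-23,1],[-47.4,-48.4,0,0,0,-23,1],[-47.4,-48.4,0,0,0,-23,1],[-47.4,-48.4,0,0,0,-23,1],[-47.4,-48.4,0,0,0,-23,1]]' 20; python3 go.py 0.12
```

```text
clock: 1.35
tcp_pos: [0.4794, 0.053, 0.2144]
ee_rot: [-0.125, 3.139, 0.0]
wrist_force: [1.3, 0.4, 0.3]
grip_width: 0.0018
grip_force: 0.0
t 1.35 tcp [0.4794 0.053  0.2144] F [1.27 0.39 0.34] q6 -1.65 w 0.0018
box frame [-0.0786  0.1437]
turn deg [ 0.   0.  -0.1]
1 [ 0.5174 -0.1844  0.12  ] shift cm [ -1.91 -23.97   9.44]
2 [ 0.5122 -0.1206  0.12  ] shift cm [ -1.89 -17.57   9.44]
3 [ 0.507  -0.0568  0.12  ] shift cm [ -1.88 -11.17   9.44]
4 [0.5018 0.007  0.12  ] shift cm [-1.86 -4.77  9.44]
```

```bash
python3 -m creep '[[-1.9,-4.8,3,0,0,0,1],[-1.9,-4.8,8,0,0,0,1],[-1.9,-4.8,8,0,0,0,1],[-1.9,-4.8,8,0,0,0,1]]'; python3 go.py 0.078; python3 - <<'E'
from workcell import viewer
import cv2
p,d=viewer.grab_frame("scene"); q,_=viewer.grab_frame("side")
a=cv2.resize(p[70:270,140:400],(780,600)); cv2.imwrite("pics/a.png",a)
E
```

```text
clock: 1.85
tcp_pos: [0.5023, 0.009, 0.1359]
ee_rot: [-0.126, 3.138, -0.0]
wrist_force: [-0.8, -0.7, 0.8]
grip_width: 0.0006
grip_force: 0.0
t 1.85 tcp [0.5023 0.009  0.1359] F [-0.83 -0.69  0.76] q6 -1.74 w 0.0006
box frame [-0.0593  0.0979]
turn deg [-0.   0.1 -0.1]
1 [ 0.5174 -0.1844  0.078 ] shift cm [  0.05 -19.39   5.79]
2 [ 0.5122 -0.1206  0.078 ] shift cm [  0.06 -12.99   5.79]
3 [ 0.507  -0.0568  0.078 ] shift cm [ 0.07 -6.59  5.79]
4 [0.5018 0.007  0.078 ] shift cm [ 0.08 -0.19  5.79]
```

View pics/a.png

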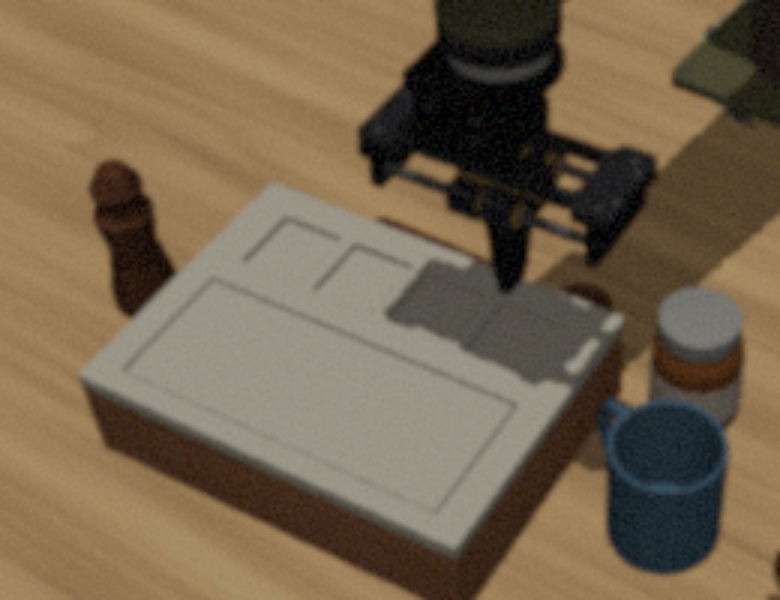

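The closed fingertips are at about (508,288) in the crop, above pad 4. The jar and mug are well clear below the hand. I'll descend slowly.

```bash
python3 -m creep '[[0,-0.2,3,0,0,0,1],[0,-0.2,5,0,0,0,1],[0,-0.2,5.3,0,0,0,1],[0,-0.2,5.3,0,0,0,1],[0,-0.2,5.3,0,0,0,1]]'; python3 -m creep '[[0,0,0.1,0,0,0,1],[0,0,0.2,0,0,0,1],[0,0,0.3,0,0,0,1],[0,0,0.4,0,0,0,1],[0,0,0.4,0,0,0,1]]'
```

```text
clock: 2.58
tcp_pos: [0.5032, 0.0067, 0.0834]
ee_rot: [-0.125, 3.136, -0.001]
wrist_force: [0.1, -0.2, -0.0]
grip_width: 0.001
grip_force: 0.0
clock: 3.2
tcp_pos: [0.502, 0.0066, 0.0783]
ee_rot: [0.125, -3.139, 0.0]
wrist_force: [-2.8, -0.6, 5.2]
grip_width: 0.0005
grip_force: 2.6
```

```bash
python3 -m creep '[[0,0,0.1,0,0,0,1],[0,0,0.1,0,0,0,1]]';python3 -m creep '[[0,0,0.1,0,0,0,1],[0,0,0.1,0,0,0,1]]'
```

```text
clock: 3.45
tcp_pos: [0.502, 0.0066, 0.0783]
ee_rot: [0.125, -3.138, 0.0]
wrist_force: [-5.7, 0.3, 10.7]
grip_width: 0.0003
grip_force: 5.4
clock: 3.7
tcp_pos: [0.5021, 0.0066, 0.0782]
ee_rot: [0.125, -3.138, 0.0]
wrist_force: [-9.5, 1.0, 16.4]
grip_width: 0.0003
grip_force: 8.2
```

Pad 4 is rigid: 16 N and no movement. On to pad 3.

```bash
python3 -m creep '[[0,0,-2,0,0,0,1],[0,-6.4,-2,0,0,0,1],[0,-6.4,-2,0,0,0,1],[0,-6.4,-0.9,0,0,0,1],[0,-6.4,-0.6,0,0,0,1],[0,-6.4,-0.6,0,0,0,1]]'; python3 go.py 0.078; python3 -m creep '[[0,0,0.1,0,0,0,1],[0,0,0.2,0,0,0,1],[0,0,0.3,0,0,0,1],[0,0,0.4,0,0,0,1],[0,0,0.5,0,0,0,1],[0,0,0.5,0,0,0,1]]'; python3 go.py 0.078
```

```text
clock: 4.45
tcp_pos: [0.5064, -0.0561, 0.0806]
ee_rot: [0.127, -3.137, -0.001]
wrist_force: [0.2, -0.2, -0.2]
grip_width: 0.0005
grip_force: 0.0
t 4.45 tcp [ 0.5064 -0.0561  0.0806] F [ 0.19 -0.16 -0.2 ] q6 -1.87 w 0.0005
box frame [-0.0606  0.0327]
turn deg [ 0.  -0.1 -0. ]
1 [ 0.5174 -0.1844  0.078 ] shift cm [ -0.06 -12.87   0.25]
2 [ 0.5122 -0.1206  0.078 ] shift cm [-0.06 -6.47  0.25]
3 [ 0.507  -0.0568  0.078 ] shift cm [-0.06 -0.07  0.26]
4 [0.5018 0.007  0.078 ] shift cm [-0.05  6.33  0.26]
clock: 5.2
tcp_pos: [0.5072, -0.0571, 0.0771]
ee_rot: [-0.125, 3.139, 0.0]
wrist_force: [-1.6, 1.4, 4.6]
grip_width: 0.0004
grip_force: 2.4
t 5.2 tcp [ 0.5072 -0.0571  0.0771] F [-1.61  1.36  4.56] q6 -1.87 w 0.0004
box frame [-0.0598  0.0317]
turn deg [ 0.   0.  -0.1]
1 [ 0.5174 -0.1844  0.078 ] shift cm [ -0.   -12.77  -0.1 ]
2 [ 0.5122 -0.1206  0.078 ] shift cm [ 0.01 -6.37 -0.09]
3 [ 0.507  -0.0568  0.078 ] shift cm [ 0.02  0.03 -0.09]
4 [0.5018 0.007  0.078 ] shift cm [ 0.03  6.43 -0.09]
```

```bash
python3 -m creep '[[0,0,0.1,0,0,0,1],[0,0,0.1,0,0,0,1]]';python3 -m creep '[[0,0,0.1,0,0,0,1],[0,0,0.1,0,0,0,1]]'
```

```text
clock: 5.45
tcp_pos: [0.5072, -0.0571, 0.0757]
ee_rot: [-0.125, 3.139, 0.0]
wrist_force: [-1.5, 1.5, 4.5]
grip_width: 0.0004
grip_force: 2.3
clock: 5.7
tcp_pos: [0.5072, -0.0572, 0.0746]
ee_rot: [-0.125, 3.139, 0.0]
wrist_force: [-0.5, 1.2, 4.3]
grip_width: 0.0005
grip_force: 2.0
```

Pad 3 gives at about 4.5 N, so it is the catch. I'll press on to the stop near z = 0.070.

```bash
python3 -m creep '[[0,0,0.1,0,0,0,1],[0,0,0.2,0,0,0,1],[0,0,0.3,0,0,0,1],[0,0,0.4,0,0,0,1],[0,0,0.4,0,0,0,1]]';python3 -m creep '[[0,0,0.1,0,0,0,1],[0,0,0.2,0,0,0,1],[0,0,0.2,0,0,0,1]]'
```

```text
clock: 6.32
tcp_pos: [0.5072, -0.0571, 0.0705]
ee_rot: [-0.125, 3.139, 0.0]
wrist_force: [-1.1, 1.9, 4.0]
grip_width: 0.0004
grip_force: 1.7
clock: 6.7
tcp_pos: [0.5073, -0.0571, 0.0702]
ee_rot: [0.125, -3.139, -0.0]
wrist_force: [-4.6, 3.3, 13.3]
grip_width: 0.0007
grip_force: 6.5
```

The pad is at its stop: z = 0.0702 and the force has climbed to 13 N. I'll retreat straight up and then back.

```bash
python3 -m creep '[[0,0,-2,0,0,0,1],[0,0,-8,0,0,0,1],[0,0,-14,0,0,0,1],[6,0,-20,0,0,0,1],[6,0,-20,0,0,0,1],[6,0,-20,0,0,0,1],[6,0,-20,0,0,0,1]]'; python3 - <<'E'
from h import *
from workcell import viewer
p,d=viewer.grab_frame("side"); cv2.imwrite("pics/b.png",cv2.resize(p[140:340,230:490],(780,600)))
W=cloud("side",d,viewer.calibration("side"))
y=np.radians(4.67); q=W[...,:2]-[.5694,-.0838]; bx=q@[np.cos(y),np.sin(y)]; by=q@[-np.sin(y),np.cos(y)]
for lo in (0,.02,.04,.06,.08):
    m=(d>0)&(bx>lo)&(bx<lo+.01)&(abs(by)<.1)&(W[...,2]>.05)&(W[...,2]<.15); print(lo,np.median(W[...,2][m]).round(4))
E
```

```text
clock: 7.58
tcp_pos: [0.4471, -0.0619, 0.2668]
ee_rot: [0.125, -3.137, -0.001]
wrist_force: [0.3, 0.1, -0.3]
grip_width: 0.0007
grip_force: 0.0
0 0.1184
0.02 0.1107
0.04 0.1024
0.06 0.094
0.08 0.0854
```

View pics/b.png

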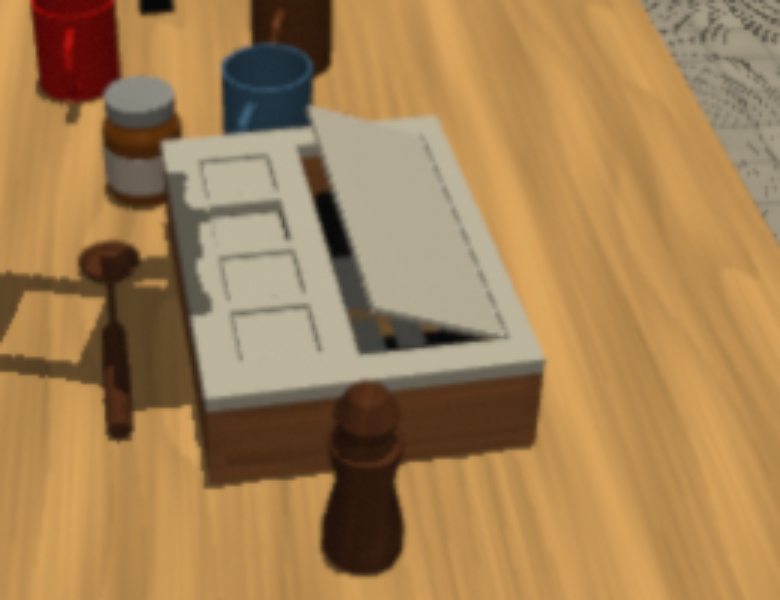

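The hatch is up, with its front edge running from about (312,108) to (375,305) in the crop. The measured slope gives about 0.39 rad. Pad 3 at (248,228) is sunk, nothing around the box has moved, and the hand is clear.

```bash
python3 -c "
from workcell import r
print(r.job_done())"
```

```text
the job is handed in; nothing more can be done
None
```

Pad 3 was the catch: it is pushed fully home, the hatch is up at about 0.39 rad, the hand is clear, nothing around the box moved visibly, and the job is handed in (no verdict was returned).

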